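# Hang the fitting mallet in its keyed ring

### The arm

A 7-joint arm with a two-finger parallel gripper is mounted at the origin on the work surface. World frame = base frame: x ahead of the robot, y to its left, z up, the work surface at z = 0. Lengths are in m, angles in rad, forces in N, time in s.
With the tool pointing down it reaches from about 0.425 to 0.875 m from the base axis. Payload 9.9 kg.
Tool frame: the origin (TCP) lies midway between the tips of the shut fingers; the grasp point (between the pads) lies 19 mm behind it (r.tcp_to_grasp is the distance from the TCP to the grasp point, in m); z points along the fingers, y is the line along which they close (so a half turn about z gives the same grasp; the last joint's range is limited). The gripper opens to 85 mm and grips with 20 to 120 N. Pads are 22 mm wide; open, the fingers measure 114 mm over their backs; the gripper's body (76 mm by 85 mm) begins 54 mm behind the grasp point. The pads swing forward as they close: fully open they stand 13 mm farther back than shut.
Start: joints at [1.14, 0.576, 0.025, 1.437, -0.015, 1.129, -0.057], TCP at [0.229, -0.635, 0.206] pointing down, gripper open.
Joint ranges: [-2.76, 2.76], [-0.34, 2.15], [-1.52, 1.57], [0.19, 2.46], [-1.09, 4.23], [0.17, 1.99], [-2.82, 2.82]. Speed limits (rad/s): [2.22, 2.22, 3.01, 3.01, 3.14, 3.14, 3.14].

### API

Orientations are given as a unit quaternion [x, y, z, w].
In Python, from plant import r gives the robot as it stands. The module is installed in compiled form; this text tells all that it offers.
- The arm moves only by the shell command python3 -m handwheel 'ROWS' [OPENING] [FORCE]. ROWS is a JSON object of lists of equal length, an entry for each row: "linear": the shift along the tool's x, y, z in cm, a list of three; "angular": the turn, a rotation vector about the tool's x, y, z in degrees, a list of three. In form: {"linear": [[tx, ty, tz], ...], "angular": [[wx, wy, wz], ...]}. A call has 1 to 12 rows; each row shifts and turns the commanded pose from where the row before left it, along the tool's axes as they then stand; what a row does not reach is not made up. A row lasts 1/12 s, in which the tool goes at most 41.7 mm and 7.16 degrees, less where a joint would pass 70% of its speed; a pose out of reach is approached as far as the arm can. A call with a gripper value outside its range is refused whole. OPENING is the opening in per cent of the stroke, from 0 (shut) to 100 (fully open), set as the call begins (- or left out, the last holds). The fingers move at their own pace and stop on an object; FORCE is the grip in N (left out, the last holds). Time passes only in rows, so rows that do not move let the fingers close. It gives the time, the measured TCP pose, the force, the opening and the grip force at its end, in the units of the state.
- r.get_state(): the state, without advancing time (a new reading comes with each control period).
- r.grab_frame(name): name is "scene" or "top" or "wrist"; returns a dict with "pixels" (480x640x3 uint8, red, green, blue), "mtx" (3x3 intrinsics, pixels), "k1" (the pictures are not rectified: a ray, as slopes to the right and down, at radius r is drawn at 1 + k1 r^2 times it, then the intrinsics apply), "xyz" and "rotation" of the camera in the world. Camera axes: x right, y down, z forward; pixel columns grow to the right and rows downward; lengths in m; the calibration is good to about 2 mm. A picture is of the moment at which its call begins. There is no depth.
- r.job_done(): hands the job in; it is judged then, once.
The state is a dict: "t": time; "joint_positions": joint angles; "joint_velocities": joint speeds; "effort": joint torques, N m; "eef_pos": TCP position; "tool_rot": TCP orientation; "contact_force": force on the tool from outside, world axes, zero at the start; "moment": the same for the moment, N m; "finger_gap": opening from 0.0 (shut) to 1.0 (fully open); "gripper_force": force on a finger pad.
Only numpy, scipy, OpenCV 4.12 (cv2) and the standard library are available. Lean on these libraries where they do the work, as an engineer would, in place of code of your own. Each camera call takes 0.05 s, during which the arm holds its last target. There are 200 camera calls.

### The job

In this walk-in closet, put the small shelf-fitting mallet away: lift it out of the grey caddy, lower its handle down through the red ring until the steel pin across the handle rests on the brass collar, and turn it under light pressure until the pin finds the collar's slot. Then lower it all the way, until the underside of the head sits flat on the ring, and let go. Do not drop it in or force it: press and twist gently, and leave the tin, the bottle and the shoe tree where they are.

Things in the scene. Friction and masses are not known exactly. Their poses are not given: they have to be found in the camera images.
- mallet: Mallet, about 0.32 kg: black rubber head with orange ends, 84 mm long (own x), 48 mm wide (own y, flat sides to grip), 40 mm high; round wooden handle 105 mm long below it. Origin at the middle of the head's flat underside, on the handle's axis; own z points up through the head. Starts upright in the caddy, handle down, the head resting on the caddy's top, long side roughly along the caddy's x.
- handle_foot (a point): Centre of the lower end of the mallet's handle, 105 mm below the head's underside. The handle is 21 mm in diameter; its foot tapers to 12 mm over the last 12 mm.
- caddy: Fixed grey-topped clear box, 120 x 96 mm (own x, y), top at 125 mm above the table, with a loose 35 x 43 mm rectangular hole in the middle of the top for the mallet's handle. Origin on the table under the middle of the hole.
- holder: Fixed ring holder: dark base plate 150 x 90 x 10 mm, post 68 mm to own +x with a red sleeve that carries the ring. Origin on the table under the ring's axis. The brass collar has been left turned: its slot lies within 0.75 rad either way of the holder's own y axis, its angle is not measured, and it is too stiff to turn with the mallet.
- ring_mouth (a point): Middle of the red ring's top face, 150 mm above the table at rest; goes down with the ring; z up, axes as the holder's. Red ring 68 mm outside, 14 mm thick; the brass collar in it fills it, top flush: bore 27 mm, crossed by a slot 13 mm wide and 42 mm long, right through. Nothing of the holder is higher; the red sleeve beside the ring starts 52 mm from its axis.
- carriage (a joint): How far the ring with sleeve and collar is pushed down on its spring (m): 0 at rest, 0.022 at the end stop. It starts to move at about 2 N, then takes 1.2 N more per mm; beyond 0.012 (about 16 N) the spring is overloaded. With the pin resting on the collar the head is 30 mm above the ring; when the pin finds the slot (within about 0.1 rad) a pressed ring springs up and the load vanishes.
- tin: Bystander: round blue shoe-polish tin, 76 mm across, 26 mm high, lying loose on the table. Origin at the centre of its underside.
- spray: Bystander: white bottle of shoe cleaner with a green label, 44 mm across, 100 mm high, standing loose. Origin at the centre of its underside.
- shoe_tree: Bystander: wooden shoe tree, about 180 mm long (own x), 46 mm wide, 26 mm high, lying loose. Origin on its underside near the middle.
- cross_pin (a point): Middle of the steel pin, a flat bar, that crosses the mallet's handle along the mallet's own y: 9 mm wide (own x), 8 mm high, 37 mm long, sticking out 8 mm either side of the handle; its middle 26 mm, its lower face 30 mm below the head's underside.

How it is judged:
By the outcome, as a careful person would: the job done as asked, in the order asked, and still so for the second after the job is handed in, with the robot touching nothing.
It also fails if it takes over 72 s, if anything falls off the work surface, if the arm or the gripper's body presses on something with over 40 N, if the wrist force passes 120 N, or if a joint passes its speed limit or range.

## Working session

There is one attempt and no reset: what is moved stays moved. The work goes in short steps, Python scripts to look and compute and a shell command to move; the robot and the scene stay as the last step left them, time stands still between calls to the robot, and variables do not carry over. Pictures are saved under pics/ and viewed, at most 10 in all, crops included, and the job is handed in when it is done.

```bash
mkdir -p pics; cat > h.py <<'E'
import numpy as np, cv2
from plant import r
from scipy.spatial.transform import Rotation as R
def grab(n,name):
    f=r.grab_frame(n); cv2.imwrite(f'pics/{name}.png',cv2.cvtColor(f['pixels'],cv2.COLOR_RGB2BGR)); np.savez(f'{name}.npz',**{k:np.array(v) for k,v in f.items()}); return f
def ray(f,uv):
    K=np.array(f['mtx']);d=np.array([[ (uv[0]-K[0,2])/K[0,0],(uv[1]-K[1,2])/K[1,1]]])[0]
    k=float(f['k1']);s=d.copy()
    for _ in range(20): s=d/(1+k*(s@s))
    M=np.array(f['rotation'])
    M=M if M.shape==(3,3) else R.from_quat(M).as_matrix()
    return np.array(f['xyz']),M@np.array([s[0],s[1],1.])
def onz(f,uv,z):
    o,d=ray(f,uv); return o+d*(z-o[2])/d[2]
def proj(f,p):
    M=np.array(f['rotation']);M=M if M.shape==(3,3) else R.from_quat(M).as_matrix()
    c=M.T@(np.array(p)-np.array(f['xyz']));s=c[:2]/c[2];s=s*(1+float(f['k1'])*(s@s));K=np.array(f['mtx'])
    return np.array([K[0,0]*s[0]+K[0,2],K[1,1]*s[1]+K[1,2]])
E
python3 - <<'E'
from h import *
for n in ['scene','top']:
    f=grab(n,n+'0'); print(n,f['xyz'],f['rotation'],f['mtx'],f['k1'])
print(r.get_state(), r.tcp_to_grasp)
E
```

```text
scene [ 1.06219487 -0.49822268  0.739564  ] [ 0.84923751  0.33218836 -0.14658671 -0.38335217] [[525.88143459   0.         312.06907626]
 [  0.         525.88143459 243.96374286]
 [  0.           0.           1.        ]] -0.15708246515806534
top [ 4.80406827e-01 -2.98947326e-05  8.76030477e-01] [ 0.70757955 -0.70275945  0.03815437 -0.06328172] [[451.0338031    0.         327.14580618]
 [  0.         451.0338031  246.44531513]
 [  0.           0.           1.        ]] -0.03955640720688443
{'t': 0.1, 'joint_positions': array([ 1.14018494,  0.57645881,  0.02483997,  1.43786762, -0.01500202,
        1.12898974, -0.05651548]), 'joint_velocities': array([-0.00042537, -0.00162109,  0.00055014, -0.00242597, -0.00025521,
       -0.00019302,  0.00070623]), 'effort': array([ 6.92549467e-03, -7.67298102e+01,  2.25796580e+00, -2.86602437e+01,
        1.58155547e-02,  8.65121896e-03,  9.69599398e-06]), 'eef_pos': array([ 0.2292831 , -0.63437077,  0.20500611]), 'tool_rot': array([ 9.85000701e-01,  1.72548622e-01, -1.68905337e-04, -7.50767259e-04]), 'contact_force': array([ 0.06596852, -0.58031368,  0.06362405]), 'moment': array([ 0.0103139 , -0.03321674, -0.03383077]), 'gripper_force': 0.0, 'finger_gap': 0.9973754955080214} 0.0187
```

View pics/top0.png

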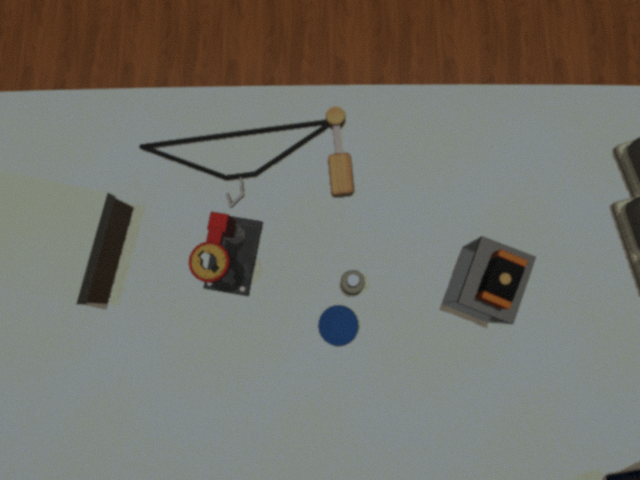

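View pics/scene0.png

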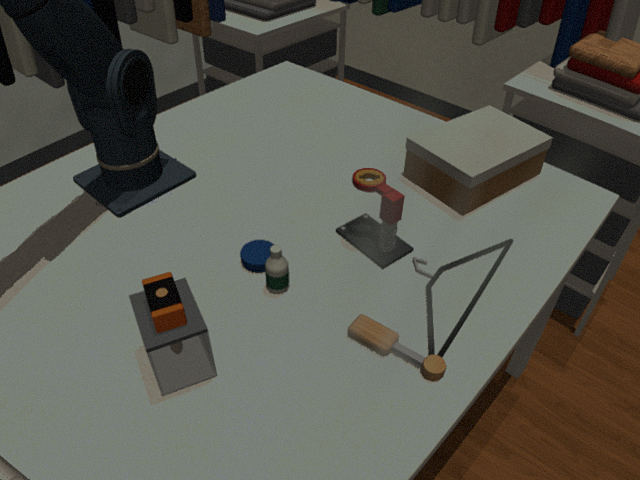

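The top view shows the mallet head at (503,279) with orange ends, and the red ring with brass collar at (209,262). The tin is at (338,326) and the bottle at (352,282). In the scene view the mallet is at (165,303) and the ring at (370,180).

```bash
python3 - <<'E'
from h import *
f=dict(np.load('top0.npz')); im=f['pixels']; hsv=cv2.cvtColor(im,cv2.COLOR_RGB2HSV)
H,S,V=[hsv[...,i].astype(int) for i in range(3)]
def comps(m,box):
    x0,y0,x1,y1=box; mm=np.zeros_like(m,np.uint8); mm[y0:y1,x0:x1]=m[y0:y1,x0:x1]
    n,l,s,c=cv2.connectedComponentsWithStats(mm); return [(s[i],c[i],l==i) for i in range(1,n) if s[i][4]>25]
for s,c,_ in comps((H<16)&(S>140)&(V>90),(460,230,550,330)): print('orange',s,c,onz(f,c,.165))
for s,c,m in comps(((H<8)|(H>172))&(S>150),(170,200,270,300)):
    print('red',s,c,onz(f,c,.15))
m=(((H<8)|(H>172))&(S>150)).astype(np.uint8); m[:244]=0; m[:, :180]=0;m[:,240:]=0
p=cv2.findContours(m,0,1)[0]; p=max(p,key=len); e=cv2.fitEllipse(p); print(e,onz(f,e[0],.15))
# sleeve centre
m=(((H<8)|(H>172))&(S>150)); 
print('tin',[onz(f,c,.026) for s,c,_ in comps((H>95)&(H<130)&(S>120)&(V>60),(300,290,380,360))])
print('spray',onz(f,(352,281),.1))
a=cv2.resize(im[230:300,170:250],None,fx=6,fy=6,interpolation=2); b=cv2.resize(im[230:330,440:540],None,fx=4.2,fy=4.2,interpolation=2)
cv2.imwrite('pics/c1.png',cv2.cvtColor(np.hstack([a,b[:420,:320]]),cv2.COLOR_RGB2BGR))
E
```

```text
orange [498 250  29  16 190] [512.30526316 257.56842105] [ 0.5667035  -0.26636877  0.165     ]
orange [482 292  29  17 201] [496.15422886 299.62189055] [ 0.50067456 -0.2381746   0.165     ]
red [190 213  40  69 717] [216.24965132 238.84658298] [0.59721076 0.20953144 0.15      ]
((208.9055633544922, 261.3336486816406), (37.42292785644531, 38.5888671875), 43.891727447509766) [0.55983639 0.22007155 0.15      ]
tin [array([0.45543123, 0.00921945, 0.026     ])]
spray [ 0.53276639 -0.01512248  0.1       ]
```

View pics/c1.png

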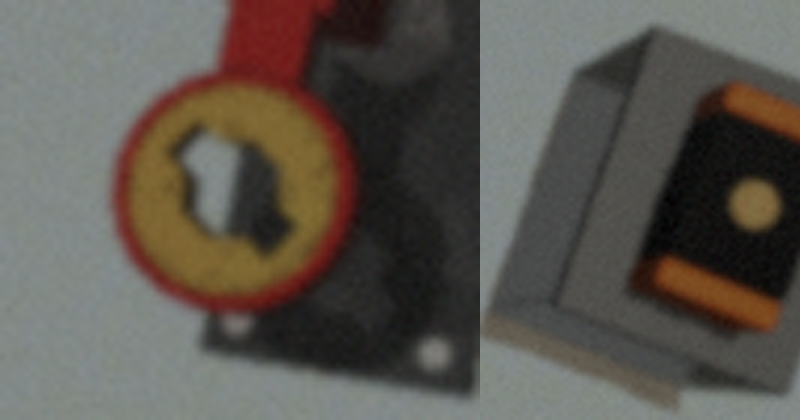

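The slot runs from about (202,253) to (216,270) in the top view, a world yaw of about 40°. The mallet's pin yaw is about 67°. I move above the mallet now.

```bash
python3 -m handwheel '{"linear":[[3.4,-2.1,-0.7],[3.4,-2.1,-0.7],[3.4,-2.1,-0.7],[3.4,-2.1,-0.7],[3.4,-2.1,-0.7],[3.4,-2.1,-0.7],[3.4,-2.1,-0.7],[3.4,-2.1,-0.7],[3.4,-2.1,-0.7],[3.4,-2.1,-0.7],[3.4,-2.1,-0.7],[3.4,-2.1,-0.7]],"angular":[[0,0,0],[0,0,0],[0,0,0],[0,0,0],[0,0,0],[0,0,0],[0,0,0],[0,0,0],[0,0,0],[0,0,0],[0,0,0],[0,0,0]]}' 100 
python3 -m handwheel '{"linear":[[0,0,0],[0,0,0],[0,0,0],[0,0,0],[0,0,0],[0,0,0],[0,0,0],[0,0,0],[0,0,0],[0,0,0],[0,0,0],[0,0,0]],"angular":[[0,0,-7],[0,0,-7],[0,0,-7],[0,0,-7],[0,0,-7],[0,0,-7],[0,0,-7],[0,0,-7],[0,0,-7],[0,0,-7],[0,0,-7],[0,0,-7]]}'
python3 -m handwheel '{"linear":[[0,0,0],[0,0,0],[0,0,0],[0,0,0],[0,0,0],[0,0,0],[0,0,0],[0,0,0],[0,0,0]],"angular":[[0,0,-7],[0,0,-7],[0,0,-7],[0,0,-7],[0,0,-7],[0,0,-7],[0,0,-7],[0,0,-4],[0,0,0]]}'
python3 - <<'E'
from h import *
s=r.get_state(); print(s['t'],s['eef_pos'],np.degrees(R.from_quat(s['tool_rot']).as_euler('ZYX')),s['joint_positions'])
f=grab('wrist','w1'); print(f['xyz'])
E
```

```text
t: 1.1
eef_pos: [0.5282, -0.2573, 0.29]
tool_rot: [0.985, 0.173, -0.0, -0.0]
contact_force: [0.9, -0.9, -0.3]
finger_gap: 1.005
gripper_force: 0.0
t: 2.1
eef_pos: [0.5272, -0.2591, 0.2894]
tool_rot: [0.614, 0.789, -0.0, -0.0]
contact_force: [0.1, -0.2, 0.2]
finger_gap: 1.0
gripper_force: 0.0
t: 2.85
eef_pos: [0.5272, -0.2593, 0.2893]
tool_rot: [0.199, 0.98, 0.0, -0.0]
contact_force: [0.6, -0.3, -0.1]
finger_gap: 1.0
gripper_force: 0.0
2.85 [ 0.52718455 -0.25925861  0.28932261] [ 1.57050351e+02 -5.47492468e-02  1.79988977e+02] [ 0.77113599  0.4270317  -0.60624921  1.52805004  0.24961688  1.2657625
  1.3017881 ]
[ 0.4643633  -0.2326665   0.45786901]
```

View pics/w1.png

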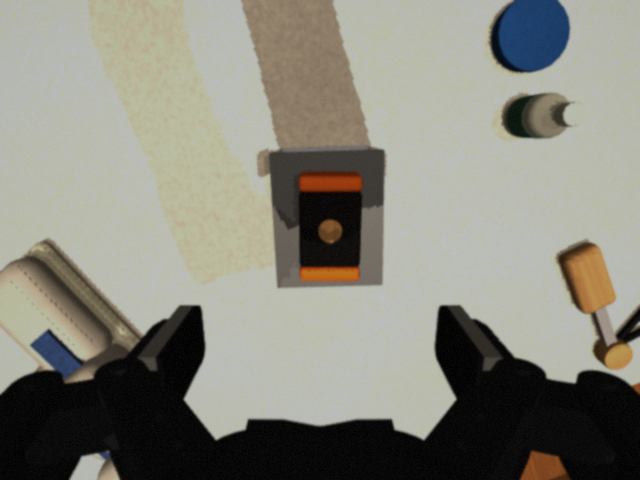

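The wrist view shows the mallet head at columns 300–361 and rows 173–281, with its top disc at (330,231), nearly square to the fingers.

```bash
python3 - <<'E'
from h import *
f=dict(np.load('w1.npz')); hsv=cv2.cvtColor(f['pixels'],cv2.COLOR_RGB2HSV)
H,S,V=[hsv[...,i].astype(int) for i in range(3)]
m=((H<16)&(S>170)&(V>90)).astype(np.uint8); m[:150]=0;m[300:]=0;m[:,:280]=0;m[:,380:]=0
n,l,s,c=cv2.connectedComponentsWithStats(m)
for i in range(1,n):
    if s[i][4]>60: print(s[i],c[i],onz(f,c[i],.165), cv2.minAreaRect(np.argwhere(l==i)[:,::-1].astype(np.float32)))
d=onz(f,(330,231.5),.165); t=dict(np.load('top0.npz')); d2=onz(t,(505.5,278.8),.165); print(d,d2)
st=r.get_state();Rt=R.from_quat(st['tool_rot'])
for q in (d,d2): print('tool',Rt.inv().apply(q-st['eef_pos'])*100)
E
```

```text
[299 175  64  16 987] [330.05572442 182.54002026] [ 0.50079854 -0.23972248  0.165     ] ((330.4999694824219, 182.49998474121094), (62.99999237060547, 14.999998092651367), 0.0)
[300 267  59  14 685] [329.46715328 273.44379562] [ 0.56693966 -0.26772459  0.165     ] ((329.0, 273.5), (13.0, 58.0), 90.0)
[ 0.5354493  -0.25418015  0.165     ] [ 0.53317382 -0.25412857  0.165     ]
tool [-0.56599236  0.7909859  12.44059825]
tool [-0.35484914  0.70599583 12.44075029]
```

```bash
python3 -m handwheel '{"linear":[[-0.5,0.75,0],[0,0,3],[0,0,3],[0,0,3],[0,0,2.5],[0,0,2],[0,0,1.5],[0,0,0.6],[0,0,0],[0,0,0]],"angular":[[0,0,0],[0,0,0],[0,0,0],[0,0,0],[0,0,0],[0,0,0],[0,0,0],[0,0,0],[0,0,0],[0,0,0]]}'
python3 -m handwheel '{"linear":[[0,0,0],[0,0,0],[0,0,0],[0,0,0],[0,0,0],[0,0,0],[0,0,0],[0,0,0],[0,0,0],[0,0,0],[0,0,0],[0,0,0]],"angular":[[0,0,0],[0,0,0],[0,0,0],[0,0,0],[0,0,0],[0,0,0],[0,0,0],[0,0,0],[0,0,0],[0,0,0],[0,0,0],[0,0,0]]}' 0 60
```

```text
t: 3.73
eef_pos: [0.5357, -0.2539, 0.1343]
tool_rot: [0.201, 0.98, 0.0, 0.0]
contact_force: [0.3, -0.3, -0.1]
finger_gap: 1.002
gripper_force: 0.0
t: 4.73
eef_pos: [0.5356, -0.2543, 0.1353]
tool_rot: [0.201, 0.98, -0.0, 0.001]
contact_force: [-1.9, 1.0, 8.8]
finger_gap: 0.524
gripper_force: 59.7
```

```bash
python3 -m handwheel '{"linear":[[0,0,-0.3],[0,0,-0.7],[0,0,-1.5],[0,0,-1.5],[0,0,-1.5],[0,0,-2],[0,0,-2],[0,0,-2],[0,0,-2],[0,0,-2],[0,0,-1],[0,0,0]],"angular":[[0,0,0],[0,0,0],[0,0,0],[0,0,0],[0,0,0],[0,0,0],[0,0,0],[0,0,0],[0,0,0],[0,0,0],[0,0,0],[0,0,0]]}'
python3 - <<'E'
from h import *
f=dict(np.load('top0.npz'));
c=np.array([.5598,.2201,.15]);s=r.get_state();Rt=R.from_quat(s['tool_rot']);print((Rt.inv().apply(c-s['eef_pos']))*100)
# second estimate from scene camera: red ring contour
g=dict(np.load('scene0.npz'));hsv=cv2.cvtColor(g['pixels'],cv2.COLOR_RGB2HSV);H,S,V=[hsv[...,i].astype(int) for i in range(3)]
uv=proj(g,c);print(uv)
# collar (yellow) centroid in both
for im,k in((f,(180,240,240,285)),(g,(345,160,390,200))):
    hsv=cv2.cvtColor(im['pixels'],cv2.COLOR_RGB2HSV);H,S,V=[hsv[...,i].astype(int) for i in range(3)]
    m=((H>14)&(H<30)&(S>110)).astype(np.uint8);x0,y0,x1,y1=k;M=np.zeros_like(m);M[y0:y1,x0:x1]=m[y0:y1,x0:x1]
    p=np.vstack(cv2.findContours(M,0,1)[0]);e=cv2.fitEllipse(cv2.convexHull(p));print(e,onz(im,e[0],.15))
print(onz(f,(202.3,253.8),.15),onz(f,(215.5,270),.15))
E
```

```text
t: 5.73
eef_pos: [0.536, -0.2543, 0.3012]
tool_rot: [0.201, 0.98, -0.0, 0.002]
contact_force: [-0.3, -1.3, -3.7]
finger_gap: 0.519
gripper_force: 61.8
[16.50540913 44.55824108 15.06403969]
[368.71918421 176.43581701]
((208.24215698242188, 261.22296142578125), (33.0737190246582, 34.66120147705078), 31.52934455871582) [0.56001205 0.22118462 0.15      ]
((368.8675537109375, 176.80581665039062), (15.096794128417969, 28.079647064208984), 94.91691589355469) [0.56081843 0.21926876 0.15      ]
[0.57222609 0.23168967 0.15      ] [0.54566897 0.20847212 0.15      ]
```

```bash
python3 -m handwheel '{"linear":[[0.6,1.6,0],[1.2,3.2,0],[1.4,3.7,0],[1.4,3.7,0],[1.4,3.7,0],[1.4,3.7,0],[1.4,3.7,0],[1.4,3.7,0],[1.4,3.7,0],[1.4,3.7,0],[1.4,3.7,0],[1.4,3.7,0]],"angular":[[0,0,0],[0,0,0],[0,0,0],[0,0,0],[0,0,0],[0,0,0],[0,0,0],[0,0,0],[0,0,0],[0,0,0],[0,0,0],[0,0,0]]}'
python3 -m handwheel '{"linear":[[0.6,2.0,0],[0,0.7,0],[0,0,0],[0,0,0]],"angular":[[0,0,0],[0,0,0],[0,0,0],[0,0,0]]}'
python3 - <<'E'
from h import *
c=np.array([.5602,.2202,.15]);s=r.get_state();Rt=R.from_quat(s['tool_rot']);print(s['t'],(Rt.inv().apply(c-s['eef_pos']))*100, np.degrees(Rt.as_euler('ZYX')))
f=grab('scene','s2'); im=f['pixels']; u=proj(f,c).astype(int);print(u)
g=grab('top','t2'); v=proj(g,c).astype(int);print(v)
a=lambda I,u:cv2.resize(I[u[1]-100:u[1]+50,u[0]-60:u[0]+60],None,fx=3.3,fy=3.3,interpolation=2)
b=lambda I,u:cv2.resize(I[u[1]-75:u[1]+75,u[0]-60:u[0]+60],None,fx=3.3,fy=3.3,interpolation=2)
cv2.imwrite('pics/c2.png',cv2.cvtColor(np.hstack([a(im,u),b(g['pixels'],v)]),cv2.COLOR_RGB2BGR))
E
```

```text
t: 6.73
eef_pos: [0.5532, 0.1937, 0.2975]
tool_rot: [0.201, 0.98, -0.001, -0.001]
contact_force: [2.0, -0.7, -3.0]
finger_gap: 0.52
gripper_force: 61.8
t: 7.07
eef_pos: [0.5589, 0.2183, 0.2976]
tool_rot: [0.201, 0.98, -0.001, -0.001]
contact_force: [0.7, -0.6, -2.2]
finger_gap: 0.518
gripper_force: 61.9
7.0667 [-0.06042091  0.25398033 14.75684193] [ 1.56857363e+02 -5.42159234e-02 -1.79884924e+02]
[368 176]
[208 261]
```

View pics/c2.png

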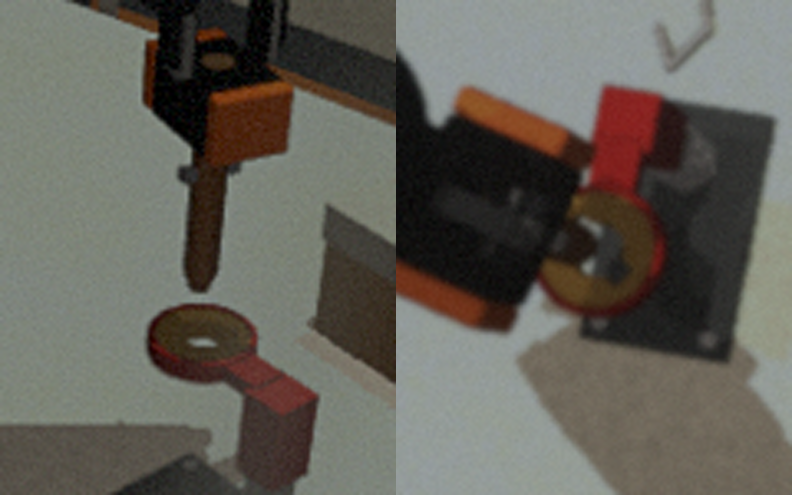

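The handle foot hangs just above the collar, at about (369,163) in the scene view and (204,261) in the top view.

```bash
python3 - <<'E'
from h import *
f=dict(np.load('s2.npz'));g=dict(np.load('t2.npz'));s=r.get_state();Rt=R.from_quat(s['tool_rot'])
for im,uv in((f,(369.2,163.3)),(g,(204.4,261.2))):
    p=onz(im,uv,.182);print(p, Rt.inv().apply(p-s['eef_pos'])*100)
(o1,d1),(o2,d2)=ray(f,(369.2,163.3)),ray(g,(204.4,261.2))
A=np.stack([d1,-d2],1);t=np.linalg.lstsq(A,o2-o1,rcond=None)[0];p=(o1+d1*t[0]+o2+d2*t[1])/2;print(p,np.linalg.norm(A@t-(o2-o1)))
E
```

```text
[0.55978189 0.2178317  0.182     ] [-0.02383029  0.09479982 11.61681477]
[0.55650195 0.21755556 0.182     ] [ 0.266588   -0.06011898 11.61708392]
[0.55753878 0.21909419 0.18003906] 0.0023656034811399616
```

```bash
python3 -m handwheel '{"linear":[[-0.1,0.2,0],[0,0,1],[0,0,1],[0,0,1],[0,0,0.6],[0,0,0.6],[0,0,0.6],[0,0,0.6],[0,0,0.6],[0,0,0]],"angular":[[0,0,0],[0,0,0],[0,0,0],[0,0,0],[0,0,0],[0,0,0],[0,0,0],[0,0,0],[0,0,0],[0,0,0]]}'
```

```text
t: 8.0
eef_pos: [0.5603, 0.2206, 0.2375]
tool_rot: [0.2, 0.98, -0.0, -0.001]
contact_force: [-0.0, 0.1, -3.6]
finger_gap: 0.517
gripper_force: 61.9
```

```bash
python3 -m handwheel '{"linear":[[0,0,0.6],[0,0,0.8],[0,0,0.8],[0,0,0.8],[0,0,0.6],[0,0,0.4],[0,0,0.2],[0,0,0],[0,0,0]],"angular":[[0,0,0],[0,0,0],[0,0,0],[0,0,0],[0,0,0],[0,0,0],[0,0,0],[0,0,0],[0,0,0]]}'
python3 -m handwheel '{"linear":[[0,0,0.2],[0,0,0.1],[0,0,0.1],[0,0,0],[0,0,0],[0,0,0]],"angular":[[0,0,0],[0,0,0],[0,0,0],[0,0,0],[0,0,0],[0,0,0]]}'
```

```text
t: 8.75
eef_pos: [0.5608, 0.221, 0.197]
tool_rot: [0.2, 0.98, 0.0, 0.0]
contact_force: [0.3, 0.6, -3.3]
finger_gap: 0.518
gripper_force: 61.9
t: 9.25
eef_pos: [0.5608, 0.2209, 0.1929]
tool_rot: [0.2, 0.98, 0.0, 0.0]
contact_force: [0.3, 0.7, -3.1]
finger_gap: 0.519
gripper_force: 61.9
```

```bash
for i in 1 2; do python3 -m handwheel '{"linear":[[0,0,0.1],[0,0,0.1],[0,0,0],[0,0,0],[0,0,0]],"angular":[[0,0,0],[0,0,0],[0,0,0],[0,0,0],[0,0,0]]}'|egrep 'eef|cont'; done
```

```text
eef_pos: [0.5607, 0.2209, 0.1908]
contact_force: [-0.1, 0.0, -2.9]
eef_pos: [0.5609, 0.221, 0.189]
contact_force: [-0.5, -1.1, 1.4]
```

Contact: the pin is on the collar at about 4.5 N. I add 2 mm of press and start turning towards the slot.

```bash
python3 -m handwheel '{"linear":[[0,0,0.1],[0,0,0.1],[0,0,0],[0,0,0]],"angular":[[0,0,0],[0,0,0],[0,0,0],[0,0,0]]}'|egrep 'eef|cont'
python3 -m handwheel '{"linear":[[0,0,0],[0,0,0],[0,0,0],[0,0,0],[0,0,0],[0,0,0],[0,0,0],[0,0,0]],"angular":[[0,0,2],[0,0,2],[0,0,2],[0,0,2],[0,0,2],[0,0,2],[0,0,0],[0,0,0]]}'
```

```text
eef_pos: [0.5609, 0.221, 0.187]
contact_force: [-0.4, -0.7, 3.5]
t: 11.08
eef_pos: [0.5607, 0.221, 0.1869]
tool_rot: [0.301, 0.954, -0.0, 0.0]
contact_force: [-1.2, -0.9, 2.4]
finger_gap: 0.517
gripper_force: 63.2
```

```bash
for i in 1 2 3 4; do python3 -m handwheel '{"linear":[[0,0,0],[0,0,0],[0,0,0],[0,0,0]],"angular":[[0,0,1.5],[0,0,1.5],[0,0,0],[0,0,0]]}'|egrep 'eef|cont|rot'; python3 -c "
from plant import r;print(r.get_state()['moment'].round(3))"; done
```

```text
eef_pos: [0.5606, 0.2208, 0.1867]
tool_rot: [0.327, 0.945, -0.0, -0.0]
contact_force: [-1.3, -0.3, 2.5]
[-0.135  0.358 -0.009]
eef_pos: [0.5607, 0.2209, 0.1868]
tool_rot: [0.351, 0.936, -0.0, -0.0]
contact_force: [-2.0, -0.2, 2.5]
[-0.172  0.452  0.077]
eef_pos: [0.5608, 0.2209, 0.1867]
tool_rot: [0.376, 0.927, 0.0, 0.0]
contact_force: [0.1, -0.1, -3.1]
[-0.038 -0.003 -0.043]
eef_pos: [0.5607, 0.2209, 0.1865]
tool_rot: [0.4, 0.917, -0.0, -0.0]
contact_force: [-0.6, 0.6, -3.6]
[0.034 0.004 0.016]
```

The load vanished, so the pin is in the slot. Now I lower it.

```bash
python3 -m handwheel '{"linear":[[0,0,0],[0,0,0.2],[0,0,0.3],[0,0,0.3],[0,0,0],[0,0,0]],"angular":[[0,0,1.5],[0,0,0],[0,0,0],[0,0,0],[0,0,0],[0,0,0]]}'|egrep 'eef|cont|rot'
python3 -m handwheel '{"linear":[[0,0,0.3],[0,0,0.3],[0,0,0.3],[0,0,0.3],[0,0,0],[0,0,0]],"angular":[[0,0,0],[0,0,0],[0,0,0],[0,0,0],[0,0,0],[0,0,0]]}'|egrep 'eef|cont|rot'
```

```text
eef_pos: [0.5606, 0.2208, 0.1784]
tool_rot: [0.412, 0.911, -0.0, -0.0]
contact_force: [-0.3, 0.0, -2.7]
eef_pos: [0.5606, 0.2208, 0.1665]
tool_rot: [0.412, 0.911, -0.0, -0.0]
contact_force: [0.7, -0.2, -2.5]
```

```bash
for i in 1 2 ; do python3 -m handwheel '{"linear":[[0,0,0.15],[0,0,0.15],[0,0,0],[0,0,0]],"angular":[[0,0,0],[0,0,0],[0,0,0],[0,0,0]]}'|egrep 'eef|cont'; done; for i in 1; do python3 -m handwheel '{"linear":[[0,0,0.1],[0,0,0],[0,0,0]],"angular":[[0,0,0],[0,0,0],[0,0,0]]}'|egrep 'eef|cont'; done
```

```text
eef_pos: [0.5607, 0.2209, 0.1638]
contact_force: [-0.8, 0.4, -2.8]
eef_pos: [0.5607, 0.2208, 0.1607]
contact_force: [-0.0, 0.1, -3.0]
eef_pos: [0.5608, 0.2209, 0.16]
contact_force: [-0.6, -0.5, 0.6]
```

Seated at about 3.6 N. I release and then retreat upward.

```bash
python3 -m handwheel '{"linear":[[0,0,0.05],[0,0,0],[0,0,0],[0,0,0],[0,0,0],[0,0,0],[0,0,0],[0,0,0],[0,0,0]],"angular":[[0,0,0],[0,0,0],[0,0,0],[0,0,0],[0,0,0],[0,0,0],[0,0,0],[0,0,0],[0,0,0]]}' 100
python3 -m handwheel '{"linear":[[0,0,-0.5],[0,0,-1],[0,0,-2],[0,0,-2],[0,0,-3],[0,0,-3],[0,0,-3],[0,0,0],[0,0,0]],"angular":[[0,0,0],[0,0,0],[0,0,0],[0,0,0],[0,0,0],[0,0,0],[0,0,0],[0,0,0],[0,0,0]]}'
python3 - <<'E'
from h import *
f=grab('scene','s3'); im=f['pixels']; u=proj(f,[.5602,.2202,.15]).astype(int)
cv2.imwrite('pics/c3.png',cv2.cvtColor(cv2.resize(im[90:330,200:480],None,fx=2.4,fy=2.4),cv2.COLOR_RGB2BGR))
E
```

```text
t: 15.08
eef_pos: [0.5607, 0.2209, 0.1593]
tool_rot: [0.412, 0.911, 0.0, -0.0]
contact_force: [-0.5, 0.5, 0.3]
finger_gap: 1.002
gripper_force: 0.0
t: 15.83
eef_pos: [0.5614, 0.2216, 0.307]
tool_rot: [0.412, 0.911, 0.002, 0.001]
contact_force: [-0.5, -0.7, -0.8]
finger_gap: 1.001
gripper_force: 0.0
```

View pics/c3.png

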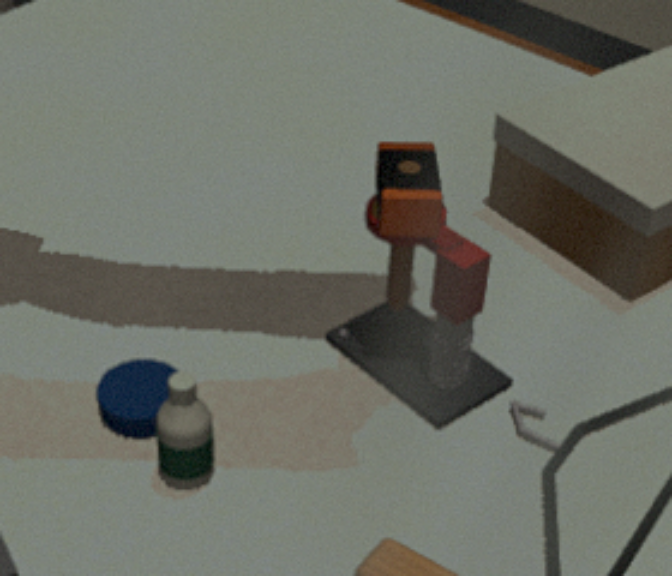

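The crop shows the head flat on the red ring at about (410,195), the handle straight down through it, and the tin and bottle undisturbed.

```bash
python3 -c "
from plant import r;print(r.job_done())"
```

```text
the job is handed in; nothing more can be done
None
```

The mallet is seated in the ring with its head flat on top and released, and the job is handed in; the last picture shows the tin and bottle where they were, with the shoe tree only partly in view.

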